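# Half-turn the decorating wheel and cross-stack the sample totes

## Robot

A 6-joint arm with a two-finger parallel gripper is mounted at the origin on the work surface. World frame = base frame: x ahead of the robot, y to its left, z up, the work surface at z = 0. Lengths are in m, angles in rad, forces in N, time in s.
With the tool pointing down it reaches from about 0.35 to 0.875 m from the base axis. Payload 4.2 kg.
Tool frame: the origin (TCP) lies midway between the tips of the shut fingers; the grasp point (between the pads) lies ctrl.grip_depth behind it (ctrl.grip_depth is the distance from the TCP to the grasp point, in m); x points along the fingers, y is the direction in which the jaws open and shut, and the axes are right-handed (so a half turn about x gives the same grasp; the last joint's range is limited). The gripper opens to 87 mm and grips with 3 to 60 N. Pads are 19 mm wide; open, the fingers measure 117 mm over their backs; the gripper's body (75 mm by 190 mm) begins 51 mm behind the grasp point.
Start: joints at [1.404, 0.385, 0.008, 0, -1.194, -0.259], TCP at [0.258, 0.569, 0.223] pointing down, gripper open.
Joint ranges: [-3.14, 3.14], [-1.21, 2.06], [-1.07, 1.41], [-3.16, 2.05], [-2.99, -0.16], [-3.1, 3.1]. Speed limits (rad/s): [2.79, 2.79, 3.14, 3.14, 3.14, 3.14].

## Interface

Orientations are given as a 3x3 rotation matrix whose columns are the frame's x, y, z axes.
In Python, from workcell import ctrl, viewer gives the robot as it stands. The module is installed in compiled form; this text tells all that it offers.
- The arm moves only by the tool move_arm, never from a script. Its argument "steps" is one flat list of numbers, 6 for each row, row after row: the shift along the tool's x, y, z in units of 0.15 m (1.0 is 0.15 m), then the turn, a rotation vector about the tool's x, y, z in units of 120 degrees (1.0 is 120 degrees). In form: [tx, ty, tz, wx, wy, wz, tx, ty, tz, wx, wy, wz, ...]. A call has 1 to 10 rows; each row is the pose to reach, as a shift and turn from the pose commanded when the call began, along the tool's axes at that moment; what a row does not reach only later rows make up. A row lasts 1/10 s, in which the tool goes at most 50 mm and 8.59 degrees, less where a joint would pass 70% of its speed; a pose out of reach is approached as far as the arm can. A call with a number of a shift or a turn outside -1 to 1 is refused whole. A call with a gripper value outside its range is refused whole. "claw" is the opening in per cent of the stroke, from 0 (shut) to 100 (fully open), set as the call begins (left out, the last holds). The fingers move at their own pace and stop on an object; "newtons" is the grip in N (left out, the last holds). Time passes only in rows, so rows that repeat a pose let the fingers close. It gives the time, the measured TCP pose, the force and the opening at its end, in the units of the state.
- ctrl.get_state(): the state, without advancing time (a new reading comes with each control period).
- viewer.capture(name): name is "side" or "top"; returns a dict with "frame" (420x560x3 uint8, red, green, blue), "depth" (420x560 float32, m along the optical axis (not along the pixel's ray), 0 where there is no reading), "fx", "fy", "cx", "cy" (pixels), "D" ([k1, k2, p1, p2, k3] as OpenCV has them; the pictures are not rectified), "T" (4x4, takes a point from camera to world coordinates). Camera axes: x right, y down, z forward; pixel columns grow to the right and rows downward; lengths in m; the calibration is good to about 2 mm. A picture is of the moment at which its call begins.
- ctrl.finish_job(): hands the job in, once; it reports no verdict.
The state is a dict: "time": time; "joints": joint angles; "qd": joint speeds; "tau": joint torques, N m; "tcp_pos": TCP position; "eef_rot": TCP orientation; "wrist_force": force on the tool from outside, world axes, zero at the start; "moment": the same for the moment, N m; "opening": finger opening in m.
Only numpy, scipy, OpenCV 4.12 (cv2) and the standard library are available. Lean on these libraries where they do the work, as an engineer would, in place of code of your own. Each camera call takes 0.05 s, during which the arm holds its last target.

## Task

The grey tote on the decorating wheel faces the same way as the blue one, so they would nest and crush the lacquer samples. Push the wheel round, for which it has two posts on its rim, with the grey tote staying in its place on it, until the grey tote's orange end faces away from the robot; then set the blue tote squarely on top of it with its own orange end still towards the robot, so that the two interlock, one standing on the other. The wheel's height differs from day to day, so lower the blue tote gently until it is felt to sit, do not drop it or ram it down, and leave everything else on the table where it is.

Things in the scene. Friction and masses are not known exactly. Their poses are not given: they have to be found in the camera images.
- stand: Fixed grey round foot, 150 mm across, of the decorating wheel. Origin: centre of its underside, on the table, on the wheel's axis. Its x axis points away from the robot (world x); it is never turned. Its place on the table changes.
- wheel_top (a point): Centre of the upper face of the aluminium turntable (disc 210 mm across, 13 mm thick), on its vertical axis; 79 to 119 mm above the table. Turns with the wheel. Low rubber cleats (8 mm high) hold the grey tote on it with about 1.5 mm of play.
- wheel (a joint): Turn of the wheel about its vertical axis, rad, 0 at the start, positive counter-clockwise seen from above, free to turn 6.2 rad either way. Light (about 1 to 2 N at a post) and stays where it is left.
- post_a (a point): Top centre of one upright dark steel post with a red cap on the wheel's rim, for pushing it round by: 14 mm diameter (cap 17 mm), top 55 mm above the wheel's upper face, 93 mm from the wheel's axis, beside the middle of the grey tote's long side (its +y side).
- post_b (a point): Top centre of the other, identical post, opposite post_a (on the grey tote's -y side).
- grey_mid (a point): Centre (31 mm above its underside) of the grey tote, loose on the wheel's upper face: 160 mm long (x), 60 wide (y), 62 high, open on top, 300 g, z up; its -x end is orange with a paper label. From 30 mm up to the rim it is 160 x 60 outside, 152 x 52 inside (4 mm walls); below that a notched foot of 146 x 46. Inside, 8 mm below the rim, are four black lugs, unevenly spaced along it.
- grey_label (a point): Middle of the grey tote's orange end, half-way up, 80 mm from its centre along its -x. Totes the same way round: the upper one's notches pass the lugs and it sinks 29 mm (nested). Turned 180 degrees: the upper foot enters the rim by 8 mm, with 3 mm play all round, and stands on the lugs (interlocked), 54 mm above the lower tote.
- blue_mid (a point): Centre (31 mm above its underside) of the blue tote, same shape and axes as the grey one, 200 to 420 g, loose on a 4 mm cork mat on the table, orange end (-x) roughly towards the robot. It can be gripped from above across its 60 mm width, on the outer faces of its upper part (30 to 62 mm above its underside).
- blue_label (a point): Middle of the orange end of the blue tote, half-way up, 80 mm from its centre along its -x.
- bowl: Bystander: red lacquer bowl, 144 mm across, 70 mm high; origin under its centre.
- pigment_jar: Bystander: small yellow jar with white cap, 52 mm across, 36 mm high, standing among the task's things; origin under its centre.
- sanding_block: Bystander: cork block 50 x 90 x 30 mm; origin under its centre.
- oil_bottle: Bystander: amber bottle, 60 mm across, 160 mm high; origin under its centre.
- brush_pot: Bystander: clear pot with brushes, 72 mm across, 200 mm high with brushes; origin under its centre.
- jar_tower: Bystander: tower of four pigment jars in one piece, 52 mm across, 104 mm high; origin under its centre.
- spatula: Bystander: spatula, 190 mm long, lying on the table.

How it is judged:
On the way, in this order (a step that is already met when the one before it is completed fails the run):
1. the wheel has been turned so that the grey tote's orange end faces away from the robot, the blue tote not yet on it (x of grey_label in the frame of stand above 0.05 m and z of grey_mid in the frame of wheel_top below 0.036 m and angle between grey_mid's own z axis and vertical below 0.05 rad and horizontal distance between blue_mid and grey_mid above 0.1 m), for 0.2 s.
2. the blue tote stands interlocked on the grey one, its orange end opposite (z of blue_mid in the frame of grey_mid between 0.051 and 0.057 m and x of blue_mid in the frame of grey_mid between -0.006 and 0.006 m and y of blue_mid in the frame of grey_mid between -0.006 and 0.006 m and x of blue_label in the frame of grey_mid above 0.07 m and angle between the z axis of blue_mid and the z axis of grey_mid, either way round below 0.04 rad), for 0.2 s.
At the end, for the whole second after the job is handed in: Grey tote down on the wheel (within 5 mm), orange end away from the robot (within 50 degrees); blue tote on it turned 180 degrees, centred within 6 mm, its centre 51 to 57 mm above the grey one's, level with it within 0.04 rad; all at rest (all of step 2 and x of grey_label in the frame of stand above 0.05 m and z of grey_mid in the frame of wheel_top below 0.036 m and angle between grey_mid's own z axis and vertical below 0.05 rad and linear speed of blue_tote below 0.02 m/s and velocity of joint wheel between -0.05 and 0.05 rad/s); the robot touches nothing.
It fails at once if the grey tote is lifted off the wheel or tipped (z of grey_mid in the frame of wheel_top above 0.05 m or angle between grey_mid's own z axis and vertical above 0.25 rad).
It fails at once if the blue tote is dropped onto the grey one (faster than 0.3 m/s within 25 mm of its seat) (horizontal distance between blue_mid and grey_mid below 0.03 m and z of blue_mid in the frame of grey_mid below 0.079 m and linear speed of blue_tote above 0.3 m/s).
It fails at once if the totes are rammed together with more than 45 N (contact force between blue_tote and grey_tote above 45 N).
It fails at once if a bystander is pushed more than 30 mm or knocked over (distance of any of bowl, pigment_jar, sanding_block, oil_bottle, brush_pot, jar_tower, spatula from where it was at the start of the episode above 0.03 m or angle between any of oil_bottle, brush_pot, jar_tower, bowl, pigment_jar's own z axis and vertical above 0.5 rad).
It also fails if it takes over 72 s, if anything falls off the work surface, if the arm or the gripper's body presses on something with over 40 N, if the wrist force passes 120 N, or if a joint passes its speed limit or range.

## Working session

There is one attempt and no reset: what is moved stays moved. The work goes in short steps, Python scripts to look and compute and a tool call to move; the robot and the scene stay as the last step left them, time stands still between calls to the robot, and variables do not carry over. Pictures are saved under pics/ and viewed, and the job is handed in when it is done.

Besides the shell and the picture viewer there is one more tool, called after "Emit:" as name(argument=value, ...) on one line, values as JSON. move_arm: Moves the arm, as the interface text tells. Its arguments: {"type":"object","properties":{"steps":{"type":"array","items":{"type":"number","minimum":-1,"maximum":1}},"claw":{"type":"number"},"newtons":{"type":"number"}},"required":["steps"]}

```bash
mkdir -p pics
cat > h.py <<'E'
import numpy as np,cv2
from workcell import ctrl,viewer
def cap(n,tag):
    c=viewer.capture(n); cv2.imwrite(f'pics/{tag}.png',c['frame'][:,:,::-1]); np.savez(f'pics/{tag}.npz',**c); return c
def cloud(c):
    K=np.array([[c['fx'],0,c['cx']],[0,c['fy'],c['cy']],[0,0,1.]])
    h,w=c['depth'].shape
    u,v=np.meshgrid(np.arange(w,dtype=float),np.arange(h,dtype=float))
    p=cv2.undistortPointsIter(np.stack([u.ravel(),v.ravel()],1)[:,None],K,np.array(c['D'],float),None,None,(3,30,1e-9))[:,0]
    d=c['depth'].ravel().astype(float)
    P=np.stack([p[:,0]*d,p[:,1]*d,d],1)
    T=np.array(c['T']); W=P@T[:3,:3].T+T[:3,3]
    W[d==0]=np.nan
    return W.reshape(h,w,3)
E
python3 - <<'E'
from h import *
for n in('top','side'):
    c=cap(n,n+'0'); print(n,np.round(c['T'],3),c['fx'])
s=ctrl.get_state()
for k in s: print(k,np.round(s[k],4))
print(ctrl.grip_depth)
E
```

```text
top [[ 0.017 -0.992  0.127  0.406]
 [-1.    -0.018 -0.003 -0.014]
 [ 0.006 -0.127 -0.992  1.578]
 [ 0.     0.     0.     1.   ]] 511.3335303001027
side [[ 0.96  -0.189  0.209  0.376]
 [-0.281 -0.594  0.754 -0.717]
 [-0.018 -0.782 -0.623  0.743]
 [ 0.     0.     0.     1.   ]] 420.55486850993486
time 0.1
joints [ 1.4036e+00  3.8550e-01  6.8000e-03 -4.0000e-04 -1.1940e+00 -2.5860e-01]
qd [ 0.001  -0.0014  0.0027  0.0015 -0.0001  0.0015]
tau [ 4.00000e-04 -3.91688e+01  1.87938e+01  4.23180e+00  1.35000e-02
 -1.00000e-04]
tcp_pos [0.2579 0.5687 0.2216]
eef_rot [[-7.000e-04 -4.132e-01 -9.106e-01]
 [-1.800e-03 -9.106e-01  4.132e-01]
 [-1.000e+00  2.000e-03 -1.000e-04]]
wrist_force [ 0.5219  0.3561 -0.0898]
moment [ 0.0036 -0.0335  0.0141]
opening 0.0872
0.0187
```

View pics/top0.png

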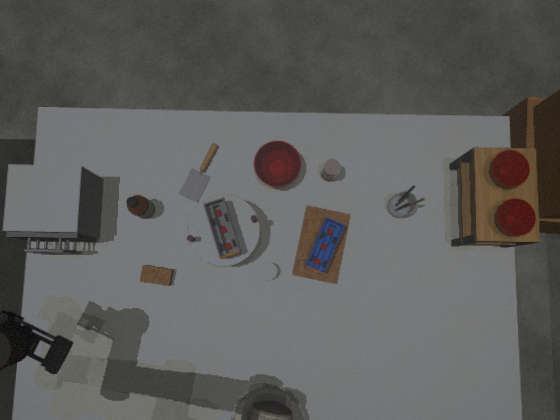

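View pics/side0.png

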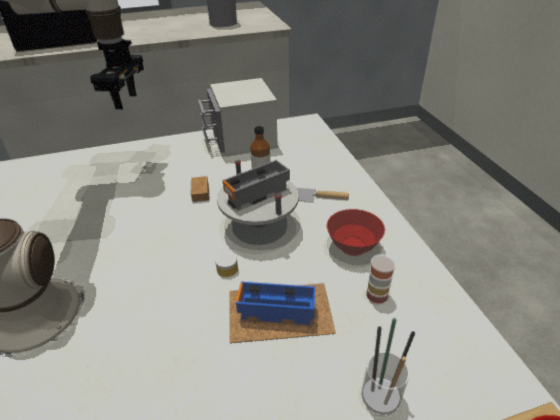

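The top view shows the wheel centred near (224,230), with the grey tote's orange end at (232,257) and its posts at (191,238) and (254,219). The blue tote is at (325,245) and the yellow jar at (269,271). I'll measure these next.

```bash
cat > m.py <<'E'
from h import *
def rect(pts):
    r=cv2.minAreaRect((pts*1000).astype(np.float32)); return np.round(r[0],1),np.round(r[1],1),round(r[2],2)
def analyse(tag):
    for n in('top','side'):
        c=dict(np.load(f'pics/{n}{tag}.npz')); W=cloud(c); f=c['frame'].astype(int)
        hsv=cv2.cvtColor(c['frame'],cv2.COLOR_RGB2HSV).astype(int)
        m=(hsv[...,0]>105)&(hsv[...,0]<130)&(hsv[...,1]>120)&(hsv[...,2]>50)
        P=W[m]; P=P[np.isfinite(P[:,2])]
        P=P[(P[:,0]>.3)&(P[:,0]<.8)&(abs(P[:,1])<.4)]
        if len(P)>20:
            zt=np.percentile(P[:,2],97); R=P[P[:,2]>zt-.012]; print(n,'blue ztop',zt,rect(R[:,:2]),len(R))
        # reds caps
        m=((hsv[...,0]<8)|(hsv[...,0]>172))&(hsv[...,1]>100)
        nl,lab,st,ce=cv2.connectedComponentsWithStats(m.astype(np.uint8))
        for i in range(1,nl):
            if 4<=st[i,4]<200:
                Q=W[lab==i]; Q=Q[np.isfinite(Q[:,2])]
                if len(Q): 
                    q=np.median(Q,0)
                    if .3<q[0]<.8 and q[2]>.06: print(n,'red',np.round(ce[i]),st[i,4],np.round(q,3),'zmax',Q[:,2].max().round(3))
        P=W.reshape(-1,3)
        print(n)
    return
if __name__=='__main__':
    import sys; analyse(sys.argv[1])
E
python3 m.py 0
python3 - <<'E'
from h import *
W=cloud(dict(np.load('pics/top0.npz')))
for (v,u) in [(238,191),(219,254),(230,195),(245,250),(200,215),(257,232),(271,269),(205,206),(240,235),(245,325),(219,328),(206,138),(275,157),(165,278),(170,331),(205,403),(185,195),(150,212),(238,190),(239,191)]: print(u,v,np.round(W[v,u],3))
im=cv2.imread('pics/top0.png')[170:310,120:380]; cv2.imwrite('pics/z0.png',cv2.resize(im,None,fx=3,fy=3,interpolation=cv2.INTER_CUBIC))
# wheel disc face
P=W[180:275,180:270].reshape(-1,3);P=P[np.isfinite(P[:,2])]
h,e=np.histogram(P[:,2],np.arange(0,.25,.004)); print([(round(a,3),b) for a,b in zip(e,h) if b>30])
E
```

```text
top blue ztop 0.06931123997498558 (array([ 521.8, -160.4]), array([ 58.5, 153.5]), 67.23) 127
top red [218. 212.] 28 [0.603 0.153 0.122] zmax 0.144
top red [223. 229.] 32 [0.555 0.137 0.123] zmax 0.143
top red [228. 246.] 31 [0.508 0.122 0.121] zmax 0.14
top
side blue ztop 0.06815112238752084 (array([ 518.8, -161.2]), array([ 62.2, 156.3]), 68.12) 661
side red [238. 163.] 9 [0.525 0.218 0.16 ] zmax 0.162
side red [278. 197.] 15 [0.583 0.043 0.161] zmax 0.162
side red [547. 417.] 104 [ 0.731 -0.585  0.251] zmax 0.253
side
191 238 [0.525 0.221 0.163]
254 219 [0.581 0.048 0.164]
195 230 [0.553 0.219 0.108]
250 245 [0.512 0.06  0.106]
215 200 [0.632 0.158 0.167]
232 257 [0.477 0.111 0.104]
269 271 [0.44  0.005 0.033]
206 205 [0.62  0.184 0.153]
235 240 [0.521 0.098 0.168]
325 245 [ 0.523 -0.165  0.02 ]
328 219 [ 0.597 -0.169  0.066]
138 206 [0.618 0.383 0.121]
157 275 [0.423 0.34  0.031]
278 165 [ 0.771 -0.017  0.012]
331 170 [ 0.738 -0.173  0.104]
403 205 [ 0.653 -0.407  0.007]
195 185 [0.704 0.241 0.004]
212 150 [0.815 0.191 0.014]
190 238 [0.525 0.225 0.157]
191 239 [0.522 0.221 0.163]
[(np.float64(0.0), np.int64(1628)), (np.float64(0.004), np.int64(638)), (np.float64(0.008), np.int64(93)), (np.float64(0.032), np.int64(39)), (np.float64(0.036), np.int64(39)), (np.float64(0.096), np.int64(38)), (np.float64(0.1), np.int64(500)), (np.float64(0.104), np.int64(1282)), (np.float64(0.108), np.int64(877)), (np.float64(0.112), np.int64(215)), (np.float64(0.116), np.int64(61)), (np.float64(0.12), np.int64(49)), (np.float64(0.124), np.int64(36)), (np.float64(0.132), np.int64(63)), (np.float64(0.136), np.int64(215)), (np.float64(0.14), np.int64(184)), (np.float64(0.144), np.int64(51)), (np.float64(0.156), np.int64(79)), (np.float64(0.16), np.int64(122)), (np.float64(0.164), np.int64(116)), (np.float64(0.168), np.int64(113))]
```

View pics/z0.png

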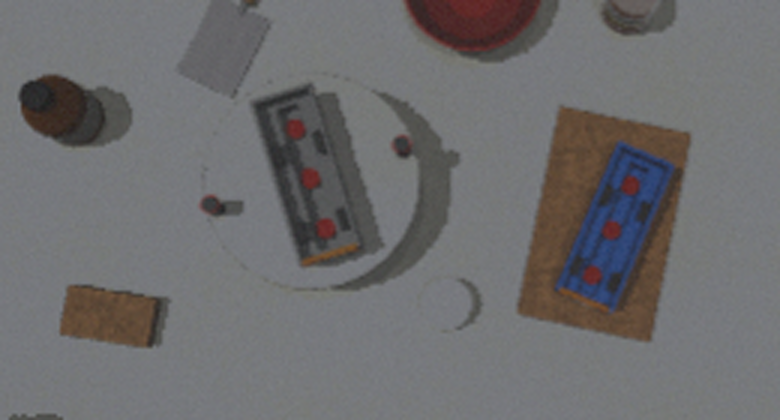

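```bash
cat > p.py <<'E'
from h import *
def u(*targets):
    s=ctrl.get_state(); R=np.array(s['eef_rot']); 
    for t in targets: print(np.round(t,4),'units',np.round(R.T@(np.array(t)-s['tcp_pos'])/.15,3))
E
python3 - <<'E'
from p import *
u((.569,.225,.2216))
from m import rect
for n in('top','side'):
    W=cloud(dict(np.load(f'pics/{n}0.npz'))).reshape(-1,3); W=W[np.isfinite(W[:,2])]
    r=np.hypot(W[:,0]-.553,W[:,1]-.133)
    P=W[(r<.092)&(W[:,2]>.155)&(W[:,2]<.175)]
    P=P[np.hypot(P[:,0]-.525,P[:,1]-.221)>.02]; P=P[np.hypot(P[:,0]-.582,P[:,1]-.046)>.02]
    print(n,rect(P[:,:2]),len(P),np.median(P[:,2]))
E
```

```text
[0.569  0.225  0.2216] units [ 2.000e-03  1.230e+00 -2.835e+00]
top (array([554.6, 138.5]), array([164. ,  60.2]), 18.69) 396 0.16602774900466866
side (array([553.5, 135.9]), array([164.6,  65.7]), 17.81) 807 0.16350243213494298
```

Emit:
move_arm(steps=[0,0.14,-0.32,0,0,0,0,0.28,-0.64,0,0,0,0,0.41,-0.94,0,0,0,0,0.41,-0.94,0,0,0], claw=0, newtons=20)

```text
time: 0.5
tcp_pos: [0.3634, 0.4509, 0.2223]
eef_rot: [[-0.001, -0.418, -0.909], [-0.002, -0.909, 0.418], [-1.0, 0.002, -0.0]]
wrist_force: [-0.8, -0.4, -0.4]
opening: 0.0624
```

Emit:
move_arm(steps=[0,0.14,-0.32,0,0,0,0,0.28,-0.64,0,0,0,0,0.41,-0.94,0,0,0,0,0.41,-0.94,0,0,0])

```text
time: 0.9
tcp_pos: [0.4664, 0.3372, 0.2221]
eef_rot: [[-0.001, -0.418, -0.908], [-0.001, -0.908, 0.418], [-1.0, 0.001, -0.0]]
wrist_force: [-0.2, -0.8, -0.1]
opening: 0.0307
```

Emit:
move_arm(steps=[0,0.14,-0.32,0,0,0,0,0.28,-0.64,0,0,0,0,0.41,-0.94,0,0,0,0,0.41,-0.94,0,0,0,0,0.41,-0.94,0,0,0])

```text
time: 1.4
tcp_pos: [0.5674, 0.2259, 0.2217]
eef_rot: [[-0.001, -0.415, -0.91], [-0.0, -0.91, 0.415], [-1.0, 0.001, 0.001]]
wrist_force: [0.5, 0.9, 0.4]
opening: 0.0011
```

Run:
```python
from p import *
print(ctrl.get_state()['tcp_pos'],ctrl.get_state()['opening'],ctrl.get_state()['time'])
u((.569,.226,.2216))
cap('side','side1'); cap('top','top1')
```

```text
[0.56744082 0.22587082 0.22170135] 0.0010917489613742558 1.4
[0.569  0.226  0.2216] units [ 0.001 -0.005 -0.009]
```

View pics/side1.png

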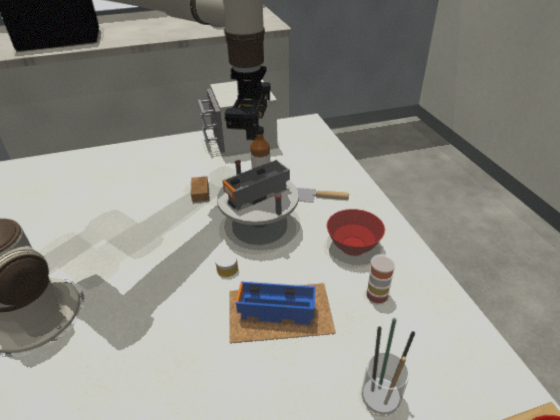

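Emit:
move_arm(steps=[0.3,0,0,0,0,0,0.63,0,0,0,0,0,0.63,0,0,0,0,0,0.63,0,0,0,0,0])

```text
time: 1.9
tcp_pos: [0.5669, 0.2276, 0.1287]
eef_rot: [[0.0, -0.41, -0.912], [-0.001, -0.912, 0.41], [-1.0, 0.001, -0.001]]
wrist_force: [0.3, -0.7, 1.7]
opening: 0.0005
```

Run:
```python
from p import *
s=ctrl.get_state(); print(s['tcp_pos'],s['wrist_force'])
R=np.array(s['eef_rot'])
for a in range(88,260,8):
    t=np.array([.5535+.093*np.cos(np.radians(a)),.134+.093*np.sin(np.radians(a)),s['tcp_pos'][2]])
    print(a,np.round(R.T@(t-s['tcp_pos'])/.15,2))
```

```text
[0.56693159 0.2276352  0.12865563] [ 0.32540366 -0.66536102  1.74221432]
88 [-0.    0.03  0.06]
96 [-0.    0.07  0.14]
104 [0.   0.12 0.21]
112 [0.   0.18 0.27]
120 [0.   0.24 0.33]
128 [0.   0.32 0.37]
136 [0.   0.4  0.41]
144 [0.   0.48 0.43]
152 [0.   0.57 0.44]
160 [0.   0.65 0.44]
168 [0.   0.74 0.43]
176 [0.   0.82 0.41]
184 [0.   0.9  0.37]
192 [0.   0.97 0.33]
200 [0.   1.04 0.27]
208 [0.   1.1  0.21]
216 [0.   1.14 0.13]
224 [0.   1.18 0.06]
232 [ 0.    1.21 -0.03]
240 [ 0.    1.22 -0.11]
248 [ 0.    1.23 -0.2 ]
256 [ 0.    1.22 -0.28]
```

Emit:
move_arm(steps=[0,0.03,0.06,0,0,0,0,0.07,0.14,0,0,0,0,0.12,0.21,0,0,0,0,0.18,0.27,0,0,0,0,0.24,0.33,0,0,0,0,0.32,0.37,0,0,0,0,0.4,0.41,0,0,0,0,0.48,0.43,0,0,0])

```text
time: 2.7
tcp_pos: [0.4796, 0.1888, 0.1313]
eef_rot: [[0.006, -0.412, -0.911], [0.004, -0.911, 0.412], [-1.0, -0.007, -0.004]]
wrist_force: [1.3, 0.3, 0.7]
opening: 0.0004
```

Run:
```python
from p import *
s=ctrl.get_state(); print(s['tcp_pos'],s['wrist_force'])
cap('side','side2'); cap('top','top2')
a=cv2.imread('pics/side2.png')[120:260,160:360]; b=cv2.imread('pics/top2.png')[160:300,150:350]
cv2.imwrite('pics/z2.png',cv2.resize(np.hstack([a,b]),None,fx=2,fy=2))
```

```text
[0.47964748 0.18879357 0.13132056] [1.31398602 0.25663527 0.703934  ]
```

View pics/z2.png

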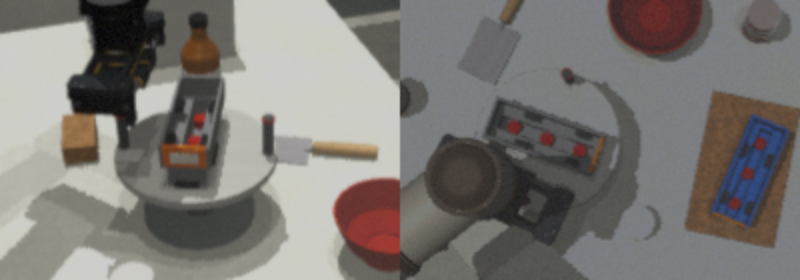

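The wheel turns and the tote stays seated. Its orange end now points to −y (zoom right, (597,152)), and post_b is at top pixel (234,197).

Run:
```python
from p import *
W=cloud(dict(np.load('pics/top2.npz')))
for v in range(194,201):
  for u_ in range(231,238):
    q=W[v,u_]
    if q[2]>.155: print(u_,v,np.round(q,3),np.degrees(np.arctan2(q[1]-.134,q[0]-.5535)).round(1))
s=ctrl.get_state();R=np.array(s['eef_rot']); 
p0=np.array([.5535+.093*np.cos(np.radians(144)),.134+.093*np.sin(np.radians(144)),0]);p0[2]=s['tcp_pos'][2]
for a in range(152,260,8):
    t=np.array([.5535+.093*np.cos(np.radians(a)),.134+.093*np.sin(np.radians(a)),s['tcp_pos'][2]])
    print(a,np.round(R.T@(t-p0)/.15,2))
```

```text
232 194 [0.65  0.111 0.164] -13.4
233 194 [0.65  0.108 0.164] -15.0
231 195 [0.648 0.114 0.162] -12.1
232 195 [0.648 0.111 0.162] -13.8
233 195 [0.648 0.108 0.161] -15.2
234 195 [0.648 0.105 0.162] -16.9
235 195 [0.649 0.103 0.157] -18.0
231 196 [0.645 0.114 0.163] -12.6
232 196 [0.646 0.111 0.159] -14.0
233 196 [0.645 0.108 0.16 ] -15.7
234 196 [0.645 0.105 0.166] -17.7
235 196 [0.646 0.103 0.155] -18.4
231 197 [0.643 0.114 0.158] -12.6
232 197 [0.642 0.111 0.164] -14.8
233 197 [0.642 0.108 0.162] -16.3
234 197 [0.643 0.105 0.159] -17.7
235 197 [0.643 0.103 0.157] -19.2
231 198 [0.64  0.114 0.16 ] -13.3
232 198 [0.639 0.111 0.163] -15.2
233 198 [0.64  0.108 0.161] -16.8
234 198 [0.639 0.105 0.166] -18.9
235 198 [0.64  0.102 0.162] -20.2
231 199 [0.637 0.114 0.156] -13.5
232 199 [0.636 0.11  0.165] -16.0
233 199 [0.637 0.108 0.16 ] -17.3
234 199 [0.637 0.105 0.162] -19.2
152 [-0.    0.09  0.01]
160 [-0.    0.17  0.01]
168 [-0.    0.26 -0.  ]
176 [-0.    0.34 -0.03]
184 [-0.    0.42 -0.06]
192 [-0.    0.49 -0.11]
200 [-0.    0.56 -0.16]
208 [-0.    0.62 -0.23]
216 [-0.    0.66 -0.3 ]
224 [-0.    0.7  -0.38]
232 [-0.    0.73 -0.46]
240 [-0.    0.74 -0.55]
248 [-0.    0.74 -0.63]
256 [-0.    0.73 -0.72]
```

Emit:
move_arm(steps=[0,0.09,0.01,0,0,0,0,0.17,0.01,0,0,0,0,0.26,0,0,0,0,0,0.34,-0.03,0,0,0,0,0.42,-0.06,0,0,0,0,0.49,-0.11,0,0,0,0,0.56,-0.16,0,0,0,0,0.62,-0.23,0,0,0,0,0.66,-0.3,0,0,0,0,0.7,-0.38,0,0,0])

```text
time: 3.8
tcp_pos: [0.4874, 0.0673, 0.1278]
eef_rot: [[-0.001, -0.413, -0.911], [-0.0, -0.911, 0.413], [-1.0, 0.001, 0.001]]
wrist_force: [0.0, 1.5, 0.4]
opening: 0.0007
```

```bash
cat > w.py <<'E'
from p import *
import sys
tag=sys.argv[1]
cap('side','side'+tag); cap('top','top'+tag)
a=cv2.imread(f'pics/side{tag}.png')[120:260,160:360]; b=cv2.imread(f'pics/top{tag}.png')[160:300,150:350]
cv2.imwrite(f'pics/z{tag}.png',cv2.resize(np.hstack([a,b]),None,fx=2,fy=2))
s=ctrl.get_state(); print(s['time'],s['tcp_pos'],s['wrist_force'])
for n in('top','side'):
    W=cloud(dict(np.load(f'pics/{n}{tag}.npz'))).reshape(-1,3); W=W[np.isfinite(W[:,2])]
    r=np.hypot(W[:,0]-.5535,W[:,1]-.134)
    P=W[(r<.106)&(r>.087)&(W[:,2]>.14)&(W[:,2]<.168)]
    a=np.degrees(np.arctan2(P[:,1]-.134,P[:,0]-.5535))
    h,e=np.histogram(a,np.arange(-180,181,6)); print(n,[(int(x)+3,int(y)) for x,y in zip(e,h) if y>1])
E
python3 w.py 3
```

```text
3.9 [0.48834222 0.06711167 0.12786503] [ 0.50298086 -0.30308669 -0.90614851]
top [(57, 17), (63, 14)]
side [(-123, 38), (-117, 3), (51, 19), (57, 25), (63, 2)]
```

View pics/z3.png

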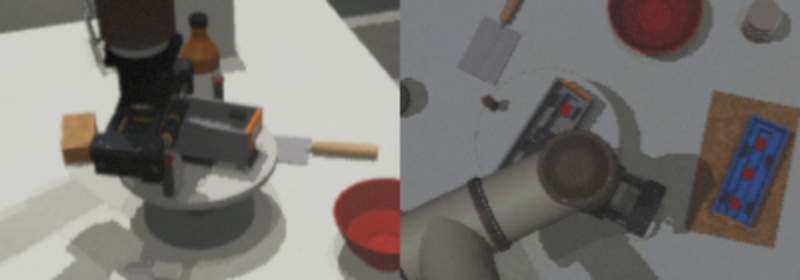

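Orange end now faces away: it is at right zoom (572,85), about −30°. I'll push another 8° and then back off and lift.

Emit:
move_arm(steps=[0,0.015,-0.04,0,0,0,0,0.03,-0.08,0,0,0,0,0.03,-0.08,0,0,0,0,0.03,-0.08,0,0,0,0,0.0,0.0,0,0,0,0,-0.05,0.1,0,0,0,-0.2,-0.05,0.1,0,0,0,-0.6,-0.05,0.1,0,0,0,-0.8,-0.05,0.1,0,0,0])

```text
time: 4.8
tcp_pos: [0.4761, 0.082, 0.2503]
eef_rot: [[0.001, -0.412, -0.911], [-0.0, -0.911, 0.412], [-1.0, -0.0, -0.001]]
wrist_force: [0.5, 0.7, 1.0]
opening: 0.0002
```

```bash
python3 w.py 4
python3 - <<'E'
from p import *
u((.521,-.161,.2478))
E
```

```text
4.9 [0.47925196 0.08306424 0.2544777 ] [ 0.38219612 -0.21298833 -0.19213305]
top [(-117, 2), (-111, 7), (63, 18), (69, 14)]
side [(-117, 32), (-111, 26), (63, 28), (69, 20)]
[ 0.521  -0.161   0.2478] units [ 0.041  1.369 -0.922]
```

View pics/z4.png

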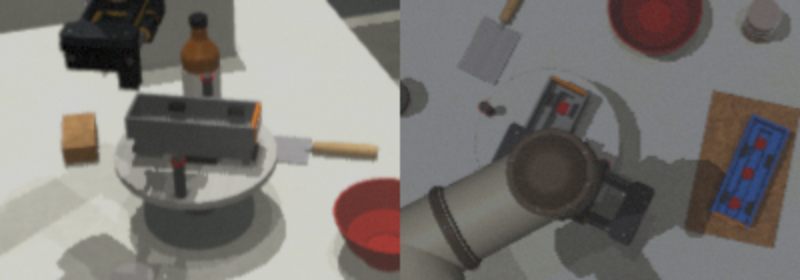

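Wheel is turned: posts are at about 66° and −114°, so the orange end is at about −24°, and the tote is seated. Moving over the blue tote while fitting both poses.

Emit:
move_arm(steps=[0,0.25,-0.2,0,0,0,0,0.5,-0.35,0,0,0,0,0.7,-0.47,0,0,0,0,0.7,-0.47,0,0,0], claw=100)

```text
time: 5.3
tcp_pos: [0.4967, -0.0457, 0.2474]
eef_rot: [[-0.001, -0.417, -0.909], [-0.0, -0.909, 0.417], [-1.0, 0.001, 0.001]]
wrist_force: [-0.1, 1.3, -1.0]
opening: 0.0248
```

Emit:
move_arm(steps=[0,0.25,-0.2,0,0,0,0,0.5,-0.35,0,0,0,0,0.67,-0.45,0,0,0,0,0.67,-0.45,0,0,0,0,0.67,-0.45,0,0,0])

```text
time: 5.8
tcp_pos: [0.517, -0.1622, 0.2474]
eef_rot: [[-0.001, -0.414, -0.91], [0.0, -0.91, 0.414], [-1.0, 0.0, 0.001]]
wrist_force: [0.5, 0.4, -0.5]
opening: 0.0643
```

```bash
cat > fit.py <<'E'
from h import *
from scipy.optimize import minimize
S=4
def proj(c,P):
    T=np.linalg.inv(np.array(c['T'])); K=np.array([[c['fx'],0,c['cx']],[0,c['fy'],c['cy']],[0,0,1.]])
    p,_=cv2.projectPoints(np.asarray(P,float),cv2.Rodrigues(T[:3,:3])[0],T[:3,3],K,np.array(c['D'],float)); return p[:,0]
def model(x,y,yaw,z0,z1,L=.16,Wd=.06):
    cs,sn=np.cos(yaw),np.sin(yaw)
    return np.array([[x+cs*a-sn*b,y+sn*a+cs*b,z] for a in(-L/2,L/2) for b in(-Wd/2,Wd/2) for z in(z0,z1)])
def hullmask(pts,shape,off):
    m=np.zeros((shape[0],shape[1]),np.uint8)
    h=cv2.convexHull(np.round((pts-off)*16*S+16*(S-1)/2).astype(np.int32)); cv2.fillConvexPoly(m,h,1,shift=4); return m
def obs(c,center,z0,ztop,excl,colour=None):
    W=cloud(c)
    if colour is None:
        m=(W[...,2]>z0)&(W[...,2]<ztop+.012)
    else: m=colour&(W[...,2]>z0)
    m&=np.hypot(W[...,0]-center[0],W[...,1]-center[1])<.092
    for e in excl: m&=np.hypot(W[...,0]-e[0],W[...,1]-e[1])>.018
    m=m.astype(np.uint8)
    n,lab,st,_=cv2.connectedComponentsWithStats(m)
    m=(lab==1+np.argmax(st[1:,4])).astype(np.uint8)
    return m
def fit(tags,center,yaw,z0,ztop,excl=()):
    obsv=[]
    for t in tags:
        c=dict(np.load(f'pics/{t}.npz')); m=obs(c,center,z0,ztop,excl)
        v,u=np.nonzero(m); off=np.array([u.min()-12,v.min()-12]); 
        sub=m[off[1]:v.max()+12,off[0]:u.max()+12]
        # filled outer contour
        cs,_=cv2.findContours(sub,cv2.RETR_EXTERNAL,cv2.CHAIN_APPROX_NONE); f=np.zeros_like(sub); cv2.drawContours(f,cs,-1,1,-1)
        big=cv2.resize(f,None,fx=S,fy=S,interpolation=cv2.INTER_NEAREST)
        obsv.append((c,off,big))
    def cost(p,sel=None):
        e=0
        for i,(c,off,big) in enumerate(obsv):
            if sel is not None and i!=sel: continue
            mm=hullmask(proj(c,model(p[0]/1000,p[1]/1000,p[2]/100,z0,ztop)),big.shape,off)
            e+=(mm!=big).sum()/ (big.sum())
        return e
    x0=[center[0]*1000,center[1]*1000,yaw*100]
    for sel in list(range(len(tags)))+[None]:
        r=minimize(cost,x0,args=(sel,),method='Nelder-Mead',options=dict(initial_simplex=np.array([x0,[x0[0]+6,x0[1],x0[2]],[x0[0],x0[1]+6,x0[2]],[x0[0],x0[1],x0[2]+6]]),maxiter=300))
        print('all' if sel is None else tags[sel],'xy mm',np.round(r.x[:2],1),'yaw deg',round(np.degrees(r.x[2]/100),2),'err',round(r.fun,3))
    return r.x
E
python3 - <<'E'
from fit import *
cap('top','top5');cap('side','side5')
fit(['top0','side0'],(.521,-.161),np.radians(-22),.036,.066)
ps=[(.5535+.093*np.cos(np.radians(a)),.134+.093*np.sin(np.radians(a))) for a in(66,-114)]
fit(['top5','side5'],(.554,.135),np.radians(-23),.137,.168,ps)
fit(['top0','side0'],(.554,.135),np.radians(17.8),.137,.168,[(.525,.221),(.582,.046)])
for t in('top0','side0','top5','side5'):
    W=cloud(dict(np.load(f'pics/{t}.npz'))).reshape(-1,3)
    r=np.hypot(W[:,0]-.554,W[:,1]-.135); z=W[(r<.085)&(W[:,2]>.09)&(W[:,2]<.118),2]; print(t,'disc z',np.median(z),len(z))
    r=np.hypot(W[:,0]-.5,W[:,1]+.3); z=W[(r<.04),2]; print('table',np.nanmedian(z))
s=ctrl.get_state(); print(s['time'],s['tcp_pos'],s['wrist_force'],s['opening'])
b=cv2.imread('pics/top5.png')[130:310,120:420]; cv2.imwrite('pics/z5.png',cv2.resize(b,None,fx=2.5,fy=2.5))
E
```

```text
top0 xy mm [ 517.9 -158. ] yaw deg -22.74 err 0.033
side0 xy mm [ 518.1 -159.4] yaw deg -22.54 err 0.033
all xy mm [ 518.  -158.6] yaw deg -22.66 err 0.074
top5 xy mm [556.2 138.9] yaw deg -25.29 err 0.071
side5 xy mm [555.2 139.1] yaw deg -24.2 err 0.468
all xy mm [555.5 138.9] yaw deg -24.88 err 0.54
top0 xy mm [554.5 138.7] yaw deg 18.57 err 0.031
side0 xy mm [554.9 138. ] yaw deg 18.63 err 0.027
all xy mm [554.8 138.5] yaw deg 18.59 err 0.06
top0 disc z 0.107148413670616 1721
table -0.00014809160588624692
side0 disc z 0.10731608003990623 999
table 0.0006528504093019638
top5 disc z 0.10736184994400122 1140
table 0.0007803881890989794
side5 disc z 0.10811431813875994 301
table 0.0007763955514076271
5.9 [ 0.51719393 -0.16150469  0.24787899] [-1.14463449  0.15270218  0.15970137] 0.07230978888059246
```

View pics/z5.png

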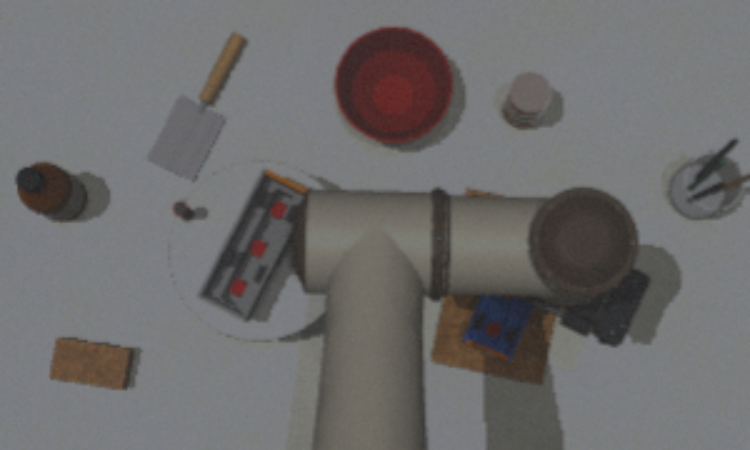

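Blue fit is (518, −158.6) at −22.7°, both views agreeing; grey is now about (555.8, 139) at −25°. Next I align and descend.

Run:
```python
from p import *
s=ctrl.get_state();R=np.array(s['eef_rot']);print(R,np.degrees(np.arctan2(R[1,1],R[0,1]))%360,s['tcp_pos'])
u((.518,-.1586,.030))
```

```text
[[-3.34072118e-04 -4.11774738e-01 -9.11285605e-01]
 [ 3.51522515e-04 -9.11285648e-01  4.11774628e-01]
 [-9.99999882e-01 -1.82774986e-04  4.49183218e-04]] 245.68362966270132 [ 0.51719393 -0.16150469  0.24787899]
[ 0.518  -0.1586  0.03  ] units [ 1.453 -0.02   0.002]
```

Emit:
move_arm(steps=[0.1,-0.02,0.002,-0.014,0,0,0.4,-0.02,0.002,-0.014,0,0,0.7,-0.02,0.002,-0.014,0,0,0.95,-0.02,0.002,-0.014,0,0,1.0,-0.02,0.002,-0.014,0,0,1.0,-0.02,0.002,-0.014,0,0,1.0,-0.02,0.002,-0.014,0,0], claw=100)

```text
time: 6.6
tcp_pos: [0.5202, -0.1595, 0.1002]
eef_rot: [[0.004, -0.385, -0.923], [-0.001, -0.923, 0.385], [-1.0, -0.001, -0.004]]
wrist_force: [-0.2, 0.5, 1.4]
opening: 0.0872
```

Run:
```python
from p import *
s=ctrl.get_state();R=np.array(s['eef_rot']);print(np.degrees(np.arctan2(R[1,1],R[0,1]))%360,s['tcp_pos'],s['opening'])
u((.518,-.1586,.030))
cap('side','side6');b=cv2.imread('pics/side6.png')[200:380,170:390]; cv2.imwrite('pics/z6.png',cv2.resize(b,None,fx=3,fy=3))
```

```text
247.37771425954242 [ 0.52020606 -0.15953898  0.10015881] 0.08716816909610166
[ 0.518  -0.1586  0.03  ] units [0.468 0.    0.018]
```

View pics/z6.png

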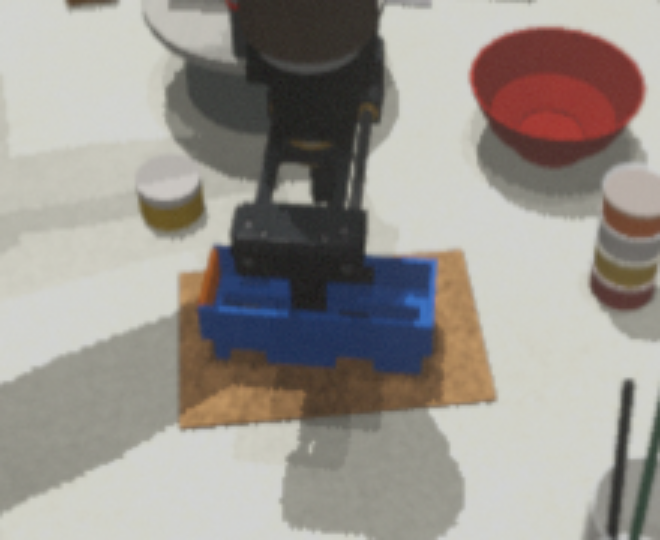

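The open fingers straddle the tote; the near finger is at zoom (308,290), above it. Descending and gripping.

Emit:
move_arm(steps=[0.2,0,0.018,0,0,0,0.38,0,0.018,0,0,0,0.47,0,0.018,0,0,0,0.47,0,0.018,0,0,0,0.47,0,0.018,0,0,0])

```text
time: 7.15
tcp_pos: [0.5174, -0.159, 0.0293]
eef_rot: [[0.003, -0.386, -0.923], [-0.0, -0.923, 0.386], [-1.0, -0.001, -0.003]]
wrist_force: [-0.4, 0.2, -0.2]
opening: 0.0874
```

Emit:
move_arm(steps=[0,0,0,0,0,0,0,0,0,0,0,0,0,0,0,0,0,0,0,0,0,0,0,0,0,0,0,0,0,0,0,0,0,0,0,0], claw=0, newtons=30)

```text
time: 7.75
tcp_pos: [0.5163, -0.1588, 0.0279]
eef_rot: [[0.001, -0.386, -0.922], [-0.0, -0.922, 0.386], [-1.0, -0.0, -0.001]]
wrist_force: [-0.5, 1.6, 1.8]
opening: 0.0599
```

Emit:
move_arm(steps=[-0.1,0,0,0,0,0,-0.3,0,0,0,0,0,-0.55,0,0,0,0,0,-0.8,0,0,0,0,0,-1.0,0,0,0,0,0,-1.0,0,0,0,0,0])

```text
time: 8.35
tcp_pos: [0.5182, -0.1592, 0.1814]
eef_rot: [[0.008, -0.386, -0.923], [-0.001, -0.923, 0.386], [-1.0, -0.002, -0.008]]
wrist_force: [0.4, 0.0, -3.8]
opening: 0.0598
```

Emit:
move_arm(steps=[-0.2,0,0,0,0,0,-0.45,0,0,0,0,0,-0.6,0,0,0,0,0,-0.6,0,0,0,0,0])

```text
time: 8.75
tcp_pos: [0.517, -0.159, 0.2688]
eef_rot: [[0.004, -0.386, -0.922], [-0.0, -0.922, 0.386], [-1.0, -0.001, -0.004]]
wrist_force: [-0.4, 0.3, -2.4]
opening: 0.0599
```

Run:
```python
from fit import *
from p import u
cap('top','top7');cap('side','side7')
s=ctrl.get_state();R=np.array(s['eef_rot']);print(s['time'],np.degrees(np.arctan2(R[1,1],R[0,1]))%360,s['tcp_pos'],s['opening'],s['wrist_force'])
ps=[(.5545+.093*np.cos(np.radians(a)),.1375+.093*np.sin(np.radians(a))) for a in(65,-115)]
for t in('top7','side7'): fit([t],(.554,.138),np.radians(-24.5),.137,.168,ps)
u((.556,.139,s['tcp_pos'][2]))
b=cv2.imread('pics/side7.png')[40:320,130:430]; a=cv2.imread('pics/top7.png')[100:380,130:430]; cv2.imwrite('pics/z7.png',cv2.resize(np.hstack([b,a]),None,fx=1.33,fy=1.33))
```

```text
8.85 247.24064852514294 [ 0.51454335 -0.15836597  0.26467853] 0.059858440483030975 [-0.36740812  0.22181039 -4.11177359]
top7 xy mm [555.7 139. ] yaw deg -25.41 err 0.621
all xy mm [555.7 139. ] yaw deg -25.41 err 0.621
side7 xy mm [555.2 140. ] yaw deg -24.37 err 0.582
all xy mm [555.2 140. ] yaw deg -24.37 err 0.582
[0.556  0.139  0.2647] units [ 0.002 -1.935  0.512]
```

View pics/z7.png

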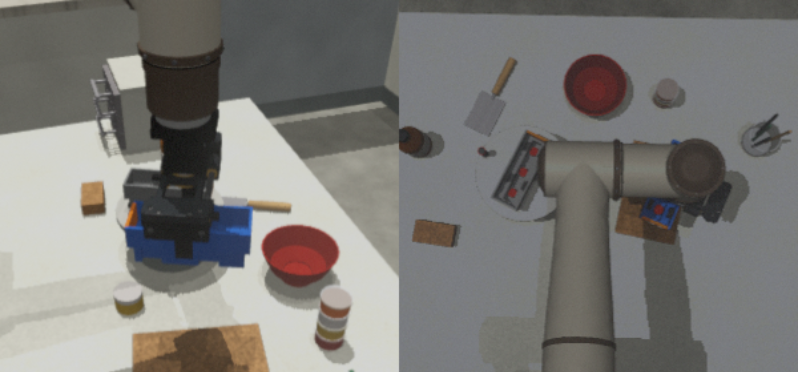

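Run:
```python
from p import *
s=ctrl.get_state(); u(s['tcp_pos']+np.array([-.06,-.13,0]))
```

```text
[ 0.4545 -0.2884  0.2647] units [0.    0.954 0.034]
```

Emit:
move_arm(steps=[0,0.2,0,0,0,0,0,0.5,0.02,0,0,0,0,0.8,0.03,0,0,0,0,0.95,0.03,0,0,0,0,0.95,0.03,0,0,0,0,0.95,0.03,0,0,0,0,0.95,0.03,0,0,0])

```text
time: 9.55
tcp_pos: [0.4564, -0.2877, 0.2658]
eef_rot: [[-0.003, -0.386, -0.923], [0.002, -0.923, 0.386], [-1.0, -0.0, 0.003]]
wrist_force: [0.0, 0.2, -3.6]
opening: 0.0599
```

Run:
```python
from fit import *
from p import u
cap('top','top8');cap('side','side8')
s=ctrl.get_state();R=np.array(s['eef_rot']);print(s['time'],np.degrees(np.arctan2(R[1,1],R[0,1]))%360,s['tcp_pos'],s['opening'],s['wrist_force'])
ps=[(.5545+.093*np.cos(np.radians(a)),.1375+.093*np.sin(np.radians(a))) for a in(65,-115)]
for zt in(.168,.169): fit(['top8','side8'],(.554,.138),np.radians(-24.5),.137,zt,ps)
b=cv2.imread('pics/side8.png')[40:400,130:430]; a=cv2.imread('pics/top8.png')[60:420,130:430]; cv2.imwrite('pics/z8.png',cv2.resize(np.hstack([b,a]),None,fx=1.33,fy=1.33))
```

```text
9.65 247.36207627911176 [ 0.45694501 -0.28763311  0.26668423] 0.059795552837944944 [-0.18656884  0.93051814 -3.49101724]
top8 xy mm [555.7 138.9] yaw deg -25.44 err 0.031
side8 xy mm [556.1 139.3] yaw deg -24.97 err 2.605
all xy mm [556.2 138.9] yaw deg -25.42 err 2.626
top8 xy mm [555.5 138.7] yaw deg -25.74 err 0.032
side8 xy mm [555.5 138.2] yaw deg -24.87 err 2.653
all xy mm [556.  138.5] yaw deg -26.0 err 2.675
```

View pics/z8.png

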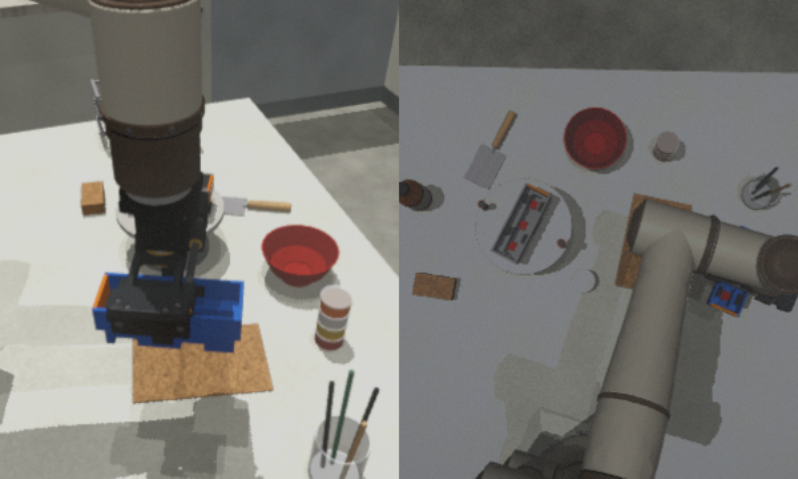

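Top view is unobstructed: grey at (555.7, 138.9), −25.5°, orange end away. The blue tote is level in the grip, with its orange end towards the robot. Carrying it across.

Run:
```python
from p import *
u((.5545,.1386,.267))
```

```text
[0.5545 0.1386 0.267 ] units [-1.000e-03 -2.873e+00  4.930e-01]
```

Emit:
move_arm(steps=[0,-0.15,0.03,0,0,0,0,-0.4,0.07,0,0,0,0,-0.7,0.12,0,0,0,0,-0.96,0.16,0,0,0,0,-0.96,0.16,0,0,0])

```text
time: 10.15
tcp_pos: [0.4914, -0.142, 0.2676]
eef_rot: [[0.001, -0.38, -0.925], [0.001, -0.925, 0.38], [-1.0, -0.002, -0.001]]
wrist_force: [0.6, -0.2, -2.8]
opening: 0.06
```

Emit:
move_arm(steps=[0,-0.2,0.03,0,0,0,0,-0.45,0.08,0,0,0,0,-0.7,0.12,0,0,0,0,-0.96,0.16,0,0,0,0,-0.96,0.16,0,0,0])

```text
time: 10.65
tcp_pos: [0.5248, -0.0003, 0.2673]
eef_rot: [[0.001, -0.381, -0.925], [0.001, -0.925, 0.381], [-1.0, -0.001, -0.001]]
wrist_force: [0.4, 0.0, -3.6]
opening: 0.0597
```

Emit:
move_arm(steps=[0,-0.2,0.03,0.01,0,0,0,-0.45,0.08,0.023,0,0,0,-0.7,0.12,0.023,0,0,0,-0.86,0.16,0.023,0,0,0,-0.95,0.165,0.023,0,0,0,-0.95,0.165,0.023,0,0,0,-0.95,0.165,0.023,0,0,0,-0.95,0.165,0.023,0,0])

```text
time: 11.45
tcp_pos: [0.5556, 0.1355, 0.2676]
eef_rot: [[-0.0, -0.431, -0.902], [-0.0, -0.902, 0.431], [-1.0, 0.0, 0.0]]
wrist_force: [0.2, -0.8, -3.1]
opening: 0.0596
```

Run:
```python
from fit import *
from p import u
s=ctrl.get_state();R=np.array(s['eef_rot']);print(s['time'],np.degrees(np.arctan2(R[1,1],R[0,1]))%360,s['tcp_pos'],s['opening'],s['wrist_force'])
u((.5545,.1386,.267))
c=cap('side','side9');cap('top','top9')
# model overlay: blue in hand & grey
im=c['frame'][:,:,::-1].copy()
p=s['tcp_pos']; L=np.array([.903,-.429]);b=p[:2]+.001*L
def draw(x,y,yaw,z0,z1,col):
    q=proj(c,model(x,y,yaw,z0,z1)).round(1)
    for i in range(8):
        for j in range(i):
            if bin(i^j).count('1')==1: cv2.line(im,tuple((q[i]*8).astype(int)),tuple((q[j]*8).astype(int)),col,1,cv2.LINE_AA,3)
zu=p[2]-.0285+.004
draw(.5557,.1389,np.radians(-25.4),.137,.169,(0,255,0)); draw(b[0]+.0003,b[1]+.0007,np.radians(-25.4),zu+.03,zu+.062,(0,255,255))
cv2.imwrite('pics/z9.png',cv2.resize(np.hstack([im[60:230,170:350],c['frame'][60:230,170:350,::-1]]),None,fx=2.2,fy=2.2,interpolation=cv2.INTER_CUBIC))
```

```text
11.45 244.461696408806 [0.55561164 0.13547327 0.26759403] 0.05957693852945792 [ 0.20972431 -0.77370712 -3.08186949]
[0.5545 0.1386 0.267 ] units [ 0.004 -0.016  0.016]
```

View pics/z9.png

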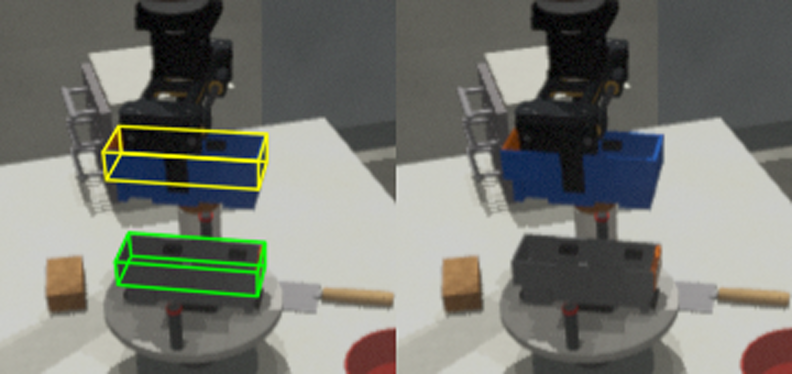

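Blue hangs level above grey; the overlay boxes match both totes, and the orange ends are opposite, at zoom (512,143) and (656,258). Lowering part way with a small correction.

Emit:
move_arm(steps=[0.08,-0.016,0.016,0,0,0,0.18,-0.016,0.016,0,0,0,0.28,-0.016,0.016,0,0,0,0.36,-0.016,0.016,0,0,0,0.4,-0.016,0.016,0,0,0,0.4,-0.016,0.016,0,0,0,0.4,-0.016,0.016,0,0,0,0.4,-0.016,0.016,0,0,0])

```text
time: 12.35
tcp_pos: [0.5553, 0.14, 0.2084]
eef_rot: [[0.002, -0.43, -0.903], [0.001, -0.903, 0.43], [-1.0, -0.001, -0.001]]
wrist_force: [0.4, 0.2, -3.5]
opening: 0.06
```

Emit:
move_arm(steps=[0,0,0,0,0,0,0,0,0,0,0,0])

```text
time: 12.55
tcp_pos: [0.5549, 0.1399, 0.208]
eef_rot: [[0.001, -0.43, -0.903], [0.0, -0.903, 0.43], [-1.0, -0.001, -0.001]]
wrist_force: [0.4, 0.5, -2.7]
opening: 0.0596
```

Run:
```python
from p import *
for i in range(3):
    s=ctrl.get_state(); print(s['time'],s['tcp_pos'],s['wrist_force'],s['qd'].max() if hasattr(s['qd'],'max') else max(s['qd']))
    cap('side',f'side10_{i}')
u((.5545,.1386,.200))
c=cv2.imread('pics/side10_2.png')
cv2.imwrite('pics/z10.png',cv2.resize(c[90:230,180:350],None,fx=4,fy=4,interpolation=cv2.INTER_CUBIC))
```

```text
12.55 [0.55493115 0.13989464 0.20802123] [ 0.39927708  0.45460178 -2.73406392] 0.000778262790641897
12.6 [0.55488168 0.13989841 0.20794451] [-0.08527437 -1.01082625 -3.19291485] 0.0010813774448362326
12.65 [0.55482181 0.13986387 0.20782553] [-0.79283994 -0.44312207 -4.14176353] 0.0028836338386050457
[0.5545 0.1386 0.2   ] units [ 0.052  0.008 -0.002]
```

View pics/z10.png

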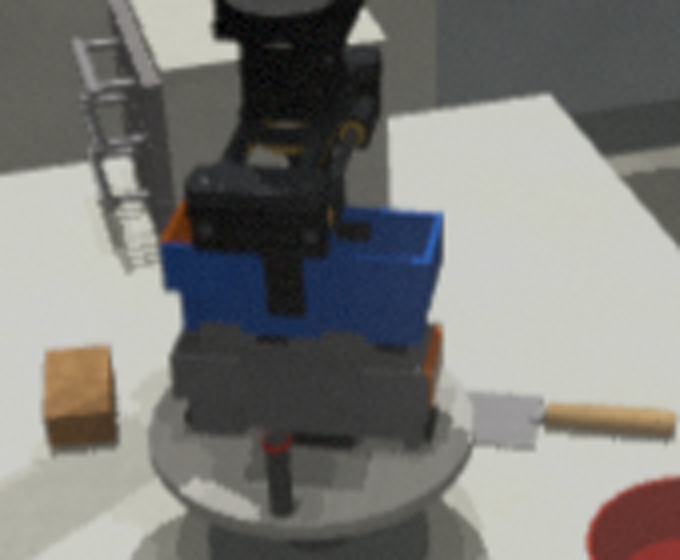

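Run:
```python
from fit import *
c=dict(np.load('pics/side10_2.npz'))
s=ctrl.get_state(); p=np.array(s['tcp_pos']); L=np.array([.9025,-.43])
zu=p[2]-.0285+.004; print('underside',zu)
Z=6
out=[]
for off in(-.002,.001,.004):
    im=cv2.resize(c['frame'][135:205,212:300,::-1].copy(),None,fx=Z,fy=Z,interpolation=cv2.INTER_CUBIC)
    b=p[:2]+off*L+np.array([.0003,.0007])
    for (x,y,z0,z1,col) in((b[0],b[1],zu+.03,zu+.062,(0,255,255)),(.5557,.1389,.137,.169,(0,255,0))):
        q=(proj(c,model(x,y,np.radians(-25.5),z0,z1))-[212,135]+.5)*Z
        for i in range(8):
            for j in range(i):
                if bin(i^j).count('1')==1: cv2.line(im,tuple(q[i].astype(int)),tuple(q[j].astype(int)),col,1,cv2.LINE_AA)
    out.append(im[:, :])
a=np.vstack([np.hstack(out[:2]),np.hstack([out[2],cv2.resize(c['frame'][135:205,212:300,::-1],None,fx=Z,fy=Z,interpolation=cv2.INTER_CUBIC)])])
cv2.imwrite('pics/z11.png',cv2.resize(a,(800,636)) [:600])
```

```text
underside 0.18325555299821378
```

View pics/z11.png

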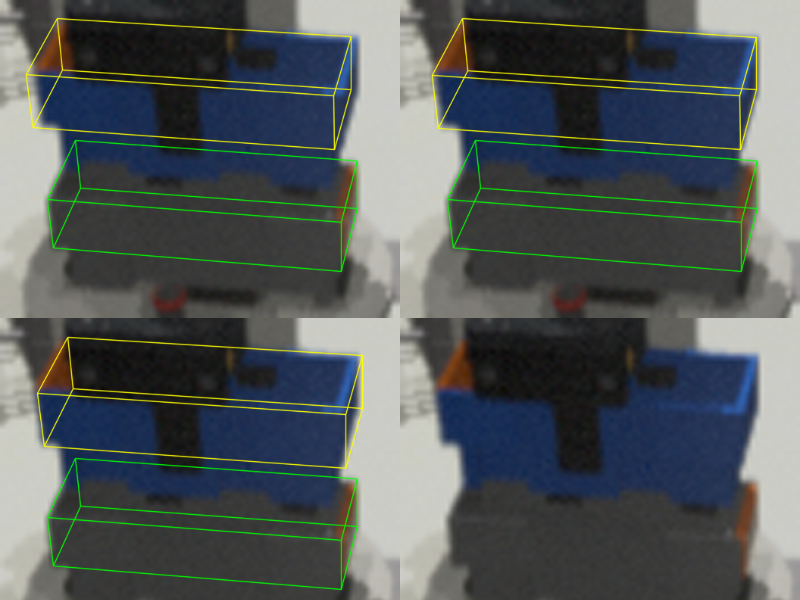

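Emit:
move_arm(steps=[0.02,0.009,-0.002,0,0,0,0.04,0.009,-0.002,0,0,0,0.06,0.009,-0.002,0,0,0,0.07,0.009,-0.002,0,0,0,0.07,0.009,-0.002,0,0,0,0.07,0.009,-0.002,0,0,0])

```text
time: 13.3
tcp_pos: [0.5545, 0.1385, 0.1971]
eef_rot: [[0.0, -0.43, -0.903], [-0.0, -0.903, 0.43], [-1.0, 0.0, -0.0]]
wrist_force: [0.1, -0.4, -3.7]
opening: 0.0597
```

Emit:
move_arm(steps=[0.01,0,0,0,0,0,0.02,0,0,0,0,0,0.03,0,0,0,0,0,0.03,0,0,0,0,0])

```text
time: 13.7
tcp_pos: [0.5542, 0.1384, 0.1922]
eef_rot: [[-0.001, -0.43, -0.903], [-0.0, -0.903, 0.43], [-1.0, 0.001, 0.0]]
wrist_force: [-0.3, 0.0, -4.4]
opening: 0.0596
```

Emit:
move_arm(steps=[0.006,0,0,0,0,0,0.012,0,0,0,0,0,0.018,0,0,0,0,0,0.018,0,0,0,0,0])

```text
time: 14.1
tcp_pos: [0.5543, 0.1384, 0.1897]
eef_rot: [[-0.0, -0.43, -0.903], [-0.0, -0.903, 0.43], [-1.0, 0.0, 0.0]]
wrist_force: [-0.4, -0.5, -4.0]
opening: 0.0599
```

Run:
```python
from p import *
s=ctrl.get_state(); print(s['tcp_pos'],s['wrist_force'],s['moment'])
cap('side','side12')
c=cv2.imread('pics/side12.png')
cv2.imwrite('pics/z12.png',cv2.resize(c[120:220,200:320],None,fx=5,fy=5,interpolation=cv2.INTER_CUBIC))
```

```text
[0.55431678 0.13838952 0.18965723] [-0.38399008 -0.51481837 -4.03641432] [ 0.04961923 -0.00409077 -0.01152432]
```

View pics/z12.png

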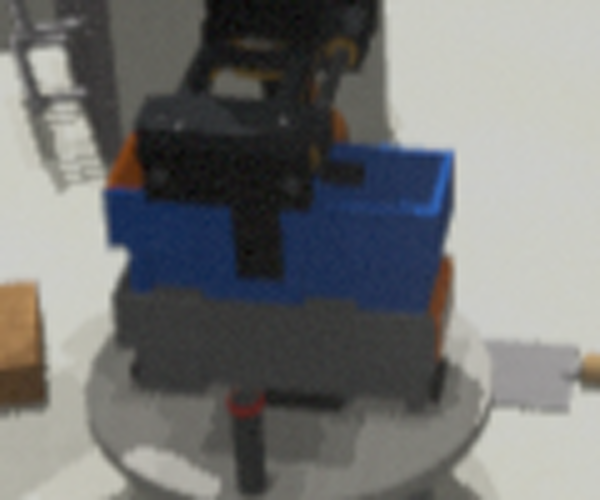

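The blue foot is inside the rim (zoom edge from (130,290) to (435,305)) and there is no contact force yet. I'll continue in small steps.

Emit:
move_arm(steps=[0.005,0,0,0,0,0,0.01,0,0,0,0,0,0.01,0,0,0,0,0])

```text
time: 14.45
tcp_pos: [0.5543, 0.1384, 0.1882]
eef_rot: [[-0.0, -0.43, -0.903], [-0.0, -0.903, 0.43], [-1.0, 0.0, 0.0]]
wrist_force: [0.3, -0.3, -4.1]
opening: 0.0594
```

Emit:
move_arm(steps=[0.005,0,0,0,0,0,0.01,0,0,0,0,0,0.01,0,0,0,0,0])

```text
time: 14.75
tcp_pos: [0.5544, 0.1384, 0.1867]
eef_rot: [[-0.0, -0.43, -0.903], [-0.0, -0.903, 0.43], [-1.0, 0.0, 0.0]]
wrist_force: [-0.5, -0.3, -4.0]
opening: 0.0599
```

Emit:
move_arm(steps=[0.004,0,0,0,0,0,0.007,0,0,0,0,0,0.007,0,0,0,0,0])

```text
time: 15.05
tcp_pos: [0.5544, 0.1384, 0.1857]
eef_rot: [[-0.0, -0.43, -0.903], [-0.0, -0.903, 0.43], [-1.0, 0.0, 0.0]]
wrist_force: [0.5, 0.6, -4.6]
opening: 0.0599
```

Emit:
move_arm(steps=[0.004,0,0,0,0,0,0.007,0,0,0,0,0,0.007,0,0,0,0,0])

```text
time: 15.35
tcp_pos: [0.5544, 0.1384, 0.1847]
eef_rot: [[-0.0, -0.43, -0.903], [-0.0, -0.903, 0.43], [-1.0, 0.0, -0.0]]
wrist_force: [-0.6, 0.7, -4.2]
opening: 0.0595
```

Emit:
move_arm(steps=[0.004,0,0,0,0,0,0.007,0,0,0,0,0,0.007,0,0,0,0,0])

```text
time: 15.65
tcp_pos: [0.5545, 0.1385, 0.1846]
eef_rot: [[0.001, -0.43, -0.903], [0.0, -0.903, 0.43], [-1.0, -0.0, -0.001]]
wrist_force: [-2.3, 0.2, 2.6]
opening: 0.0598
```

Contact is felt at TCP z 0.1846 (force changed by about +6.6 N), matching the expected seat of about 0.1855. I'll look, then release.

Run:
```python
from p import *
s=ctrl.get_state(); print(s['tcp_pos'],s['wrist_force'],s['moment'])
cap('side','side13')
c=cv2.imread('pics/side13.png')
cv2.imwrite('pics/z13.png',cv2.resize(c[120:220,200:320],None,fx=5,fy=5,interpolation=cv2.INTER_CUBIC))
```

```text
[0.55449405 0.13845046 0.18460927] [-2.30213386  0.20018204  2.57482167] [ 0.02912183  0.81327151 -0.03310716]
```

View pics/z13.png

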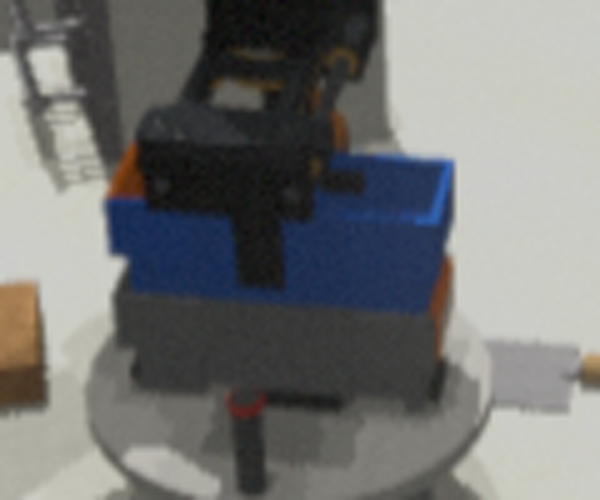

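Emit:
move_arm(steps=[0,0,0,0,0,0,0,0,0,0,0,0,0,0,0,0,0,0,0,0,0,0,0,0,0,0,0,0,0,0,0,0,0,0,0,0,0,0,0,0,0,0], claw=100)

```text
time: 16.4
tcp_pos: [0.5545, 0.1385, 0.1837]
eef_rot: [[0.0, -0.43, -0.903], [-0.0, -0.903, 0.43], [-1.0, 0.0, -0.0]]
wrist_force: [-0.4, 0.2, -0.0]
opening: 0.0869
```

The foot sits in the rim and the fingers are open. Lifting straight up and clearing away.

Emit:
move_arm(steps=[-0.1,0,0,0,0,0,-0.3,0,0,0,0,0,-0.6,0,0,0,0,0,-0.9,0,0,0,0,0,-1,0,0,0,0,0,-1,0,0,0,0,0])

```text
time: 17.0
tcp_pos: [0.5555, 0.1389, 0.3371]
eef_rot: [[0.006, -0.43, -0.903], [0.003, -0.903, 0.43], [-1.0, -0.005, -0.005]]
wrist_force: [1.0, -0.5, 0.2]
opening: 0.087
```

Emit:
move_arm(steps=[0,0.2,0.2,0,0,0,0,0.45,0.4,0,0,0,0,0.7,0.6,0,0,0,0,0.9,0.8,0,0,0,0,1,0.8,0,0,0,0,1,0.8,0,0,0])

```text
time: 17.6
tcp_pos: [0.3801, 0.0534, 0.3332]
eef_rot: [[-0.0, -0.431, -0.903], [0.0, -0.903, 0.431], [-1.0, -0.0, 0.0]]
wrist_force: [0.6, 1.2, 0.7]
opening: 0.087
```

Emit:
move_arm(steps=[0,0.3,0,0,0,0,0,0.6,0,0,0,0,0,0.9,0,0,0,0,0,1,0,0,0,0,0,1,0,0,0,0])

```text
time: 18.1
tcp_pos: [0.317, -0.0819, 0.333]
eef_rot: [[-0.001, -0.434, -0.901], [-0.0, -0.901, 0.434], [-1.0, 0.001, 0.001]]
wrist_force: [0.3, -0.1, -0.4]
opening: 0.0869
```

Run:
```python
from fit import *
cap('top','top14');cap('side','side14')
s=ctrl.get_state(); print(s['time'],s['tcp_pos'],s['wrist_force'])
for t in('top14','side14'):
    c=dict(np.load(f'pics/{t}.npz')); W=cloud(c).reshape(-1,3)
    r=np.hypot(W[:,0]-.5557,W[:,1]-.1389); P=W[(r<.08)&(W[:,2]>.212)]; print(t,'rim z',np.median(P[:,2]),len(P))
    A=np.c_[P[:,:2]-P[:,:2].mean(0),np.ones(len(P))]; print('slopes',np.linalg.lstsq(A,P[:,2],rcond=None)[0])
for t in ('top14','side14'): fit([t],(.5557,.1389),np.radians(-25.4),.194,.223)
c=cv2.imread('pics/side14.png'); d=cv2.imread('pics/top14.png')
cv2.imwrite('pics/z14.png',cv2.resize(np.hstack([c[110:250,190:330],d[165:305,155:295]]),None,fx=2.85,fy=2.85,interpolation=cv2.INTER_CUBIC))
```

```text
18.2 [ 0.31781809 -0.08060814  0.33307563] [0.17863811 1.10939504 0.56835843]
top14 rim z 0.2202576499760882 369
slopes [-1.49405805e-04 -1.43803244e-03  2.20054357e-01]
side14 rim z 0.21853920261030008 672
slopes [-0.00462624 -0.00218913  0.21846408]
top14 xy mm [556.  138.1] yaw deg -25.34 err 0.031
all xy mm [556.  138.1] yaw deg -25.34 err 0.031
side14 xy mm [556.  136.4] yaw deg -25.59 err 0.031
all xy mm [556.  136.4] yaw deg -25.59 err 0.031
```

View pics/z14.png

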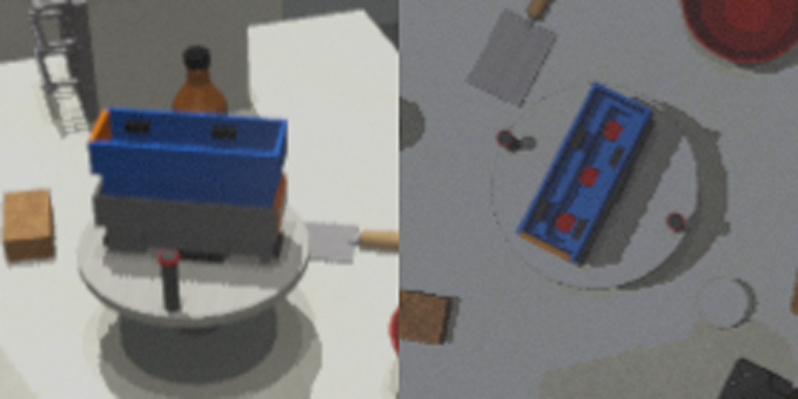

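View pics/top14.png

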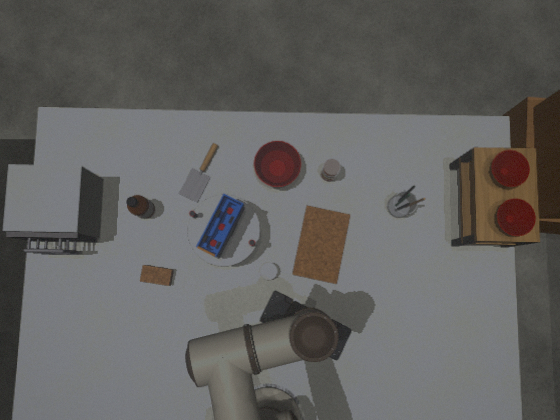

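The totes are interlocked: rim-to-rim is about 54–55 mm, level, yaw −25.4°, centred within about 1–2 mm. The bystanders are unmoved. Handing in.

```bash
python3 -c "
from workcell import ctrl
print(ctrl.finish_job(), ctrl.get_state()['time'])"
```

```text
the job is handed in; nothing more can be done
the job is handed in; nothing more can be done
```

The blue tote stands interlocked on the grey one, and I handed the job in at about 18 s of the 72 s; no verdict is reported.

**What I did**
- **Wheel:** I pushed it about 136° counter-clockwise by post_a with the fingers shut. The grey tote's orange end now faces away from the robot, about 25° off straight ahead.
- **Blue tote:** I gripped it across its width, turned it about 3° to line up with the grey one, and lowered it in 1 mm steps at the end. Contact was felt at TCP height 0.1846 m, where the wrist force rose by about 7 N. I then opened the fingers and lifted clear.

**Last checks**

| Check | Measured | Required |
|---|---|---|
| Blue rim above grey rim | about 54 mm (top view), 55 mm (side view) | 51 to 57 mm |
| Tilt of blue tote | under 0.005 rad | under 0.04 rad |
| Offset of blue from grey, top view | about 1 mm | 6 mm |

- **Orientation:** the blue tote's orange end is towards the robot, and both totes' angles agree within about 0.5°.
- **Bystanders:** they look unmoved in the last top view. I checked this by eye only.
- **Disagreement:** the side view puts the blue tote about 1.7 mm further towards −y than the top view does. This is within the calibration error.
- **Not checked:** the final position of the grey tote was not measured again after placing, because the blue tote hides its top.

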